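Bench-test a rail of roller-lever limit switches

ROBOT

A 6-joint arm with a two-finger parallel gripper is mounted at the origin on a cart in front of the work surface, level with it; the furniture and walls round the work are solid. World frame = base frame: x ahead of the robot, y to its left, z up, the work surface at z = 0. Lengths are in mm, angles in rad, forces in N, time in s.
With the tool pointing down it reaches from about 275 to 1000 mm from the base axis. Payload 8.4 kg.
Tool frame: the origin (TCP) lies at the very end of the fingers, on their centre line; the grasp point (between the pads) lies 19 mm behind it; z points along the fingers, y is the line along which they close (so a half turn about z gives the same grasp; the last joint's range is limited). The gripper opens to 85 mm and grips with 20 to 120 N. Pads are 22 mm wide; open, the fingers measure 114 mm over their backs; the gripper's body (76 mm by 85 mm) begins 54 mm behind the grasp point. The pads swing forward as they close: fully open they stand 13 mm farther back than shut.
Start: joints at [-1.35, 0.353, 1.633, -0, 1.155, -0.002], TCP at [138.099, -609.554, 231.281] pointing down, gripper open.
Joint ranges: [-2.63, 2.63], [-0.92, 2.1], [0.06, 2.66], [-1.3, 4.44], [0, 2.69], [-3.02, 3.02]. Speed limits (rad/s): [2.22, 2.22, 2.79, 3.14, 3.14, 3.14].

INTERFACE

Orientations are given as [roll, pitch, yaw] about the fixed x, y, z axes, in that order (R = Rz(yaw) Ry(pitch) Rx(roll)).
In Python, from rig import sensors, grab_frame, camera_params, order gives the robot as it stands. The module is installed in compiled form; this text tells all that it offers.
- The arm moves only by the tool move_arm, never from a script. Its argument "motion" is a list of rows, each a list of 7 numbers: the turn, a rotation vector about the tool's x, y, z in a scale on which 1.0 is pi rad, then the shift along the tool's x, y, z in fractions of the full range, 1 being 600 mm, then the finger opening in m, from 0 to 0.0854. A call has 1 to 8 rows; each row is the pose to reach, as a shift and turn from the pose commanded when the call began, along the tool's axes at that moment; what a row does not reach only later rows make up. A row lasts 1/8 s, in which the tool goes at most 62.5 mm and 10.7 degrees, less where a joint would pass 70% of its speed; a pose out of reach is approached as far as the arm can. A call with a gripper value outside its range is refused whole. The fingers move at their own pace and stop on an object; "grip_force" is the grip in N (left out, the last holds). Time passes only in rows, so rows that repeat a pose let the fingers close. It gives the time, the measured TCP pose, the force, the opening and the grip force at its end, in the units of the state.
- sensors.sense(): the state, without advancing time (a new reading comes with each control period).
- grab_frame(name): name is "side" or "top"; returns (picture, depth): 420x560x3 uint8, red, green, blue; 420x560 float32, mm along the optical axis (not along the pixel's ray), 0 where there is no reading.
- camera_params(name): a dict with "camera_matrix" (3x3 intrinsics, pixels), "k1" (the pictures are not rectified: a ray, as slopes to the right and down, at radius r is drawn at 1 + k1 r^2 times it, then the intrinsics apply), "world_from_camera" (4x4, takes a point from camera to world coordinates). Camera axes: x right, y down, z forward; pixel columns grow to the right and rows downward; lengths in mm; the calibration is good to about 2 mm. A picture is of the moment at which its call begins. camera_params takes no time and is no camera call.
- order.sign_off(): hands the job in; it is judged then, once.
The state is a dict: "clock": time; "qpos": joint angles; "qvel": joint speeds; "joint_efforts": joint torques, N m; "eef_pos": TCP position; "tcp_rot": TCP orientation; "contact_force": force on the tool from outside, world axes, zero at the start; "wrist_torque": the same for the moment, N m; "opening": opening from 0.0 (shut) to 1.0 (fully open); "grasp_force": force on a finger pad.
Only numpy, scipy, OpenCV 4.12 (cv2) and the standard library are available. Lean on these libraries where they do the work, as an engineer would, in place of code of your own. Each camera call takes 0.05 s, during which the arm holds its last target. There are 200 camera calls.

TASK

This row of roller-lever limit switches is being bench-tested before it goes back on its machine. Run the fingertips along the row of rollers as the machine's trip dog would, starting at the end away from the red roller, so that each lever in turn is tipped well over towards the red end and springs back; never tip a lever the other way or force it down towards its stop. Finish on the red roller and stay there, holding its lever tipped over with the fingers while its contact is read, and leave the things lying round the rail where they are.

Things in the scene. Friction and masses are not known exactly. Their poses are not given: they have to be found in the camera images.
- switch_rail: Slotted aluminium rail 40 x 338 x 36 mm, fast on the bench on two steel cross feet. Origin under its middle at bench height; x across it (away from the robot), y along it to the left, z up. Four grey limit switches, each about 38 x 58 mm and to 125 mm above the bench, stand on it in a row along y, 60 to 84 mm apart, with their levers on the -x side (towards the robot).
- end_roller: Black roller, 19 mm across, 9 mm wide along the rail's x, first of the row, at the end (left or right) farthest from the red one. Origin at its centre, 38 mm from the lever's shaft, moving with the lever; it spins, so ignore its orientation. Lever upright: centre 149 mm and top 158.5 mm above the bench, 35.5 mm in front of the rail's middle.
- left_roller: Black roller of the inner switch on the rail's +y half; size and origin as end_roller. The levers swing in the upright plane along the row only; their shafts lie 111 mm above the bench. A fingertip run along the row 7 to 14 mm below the roller tops tips each lever by about 0.5 to 0.9 rad, passes over it and lets it spring back.
- right_roller: Black roller of the inner switch on the rail's -y half; size and origin as end_roller.
- red_roller: Red roller, last of the row, at its left or its right end; size and origin as end_roller. With the fingertips 7 to 14 mm below the upright roller's top and their middle some 12 mm past the upright roller's centre, the lever stays tipped under them.
- end_lever (a joint): Lever with the end black roller: rad, 0 = upright, + = tipped towards the rail's +y end, - = towards its -y end; a spring brings it back to 0 (about 0.12 N m per rad, so 2 to 3 N at the roller); the contact changes over at 0.3; past 1.05 the lever is overstrained, the hard stop is at 1.25.
- left_lever (a joint): Lever with the inner black roller on the +y half: as end_lever.
- right_lever (a joint): Lever with the inner black roller on the -y half: as end_lever.
- red_lever (a joint): Lever with the red roller: as end_lever.
- screwdriver: Loose screwdriver with a yellow handle, 28 x 178 x 27 mm, lying in front of the rail; origin under its middle. Leave it alone.
- tap_bolt: Loose M12 hexagon bolt, 20 x 58 x 18 mm, lying in front of the rail; origin under its middle. Leave it alone.
- tape_roll: Loose roll of black tape, 55 x 53 x 19 mm, lying behind the rail; origin under its middle. Leave it alone.

How it is judged (in metres and radians):
On the way, in this order (a step that is already met when the one before it is completed fails the run):
1. the end black lever is tipped towards the red end (((y of red_roller in the frame of switch_rail above 0 m and value of joint end_lever above 0.3 rad) or (y of red_roller in the frame of switch_rail below 0 m and value of joint end_lever below -0.3 rad))), for 0.05 s.
2. the next black lever is tipped towards the red end (((y of red_roller in the frame of switch_rail above 0 m and value of joint right_lever above 0.3 rad) or (y of red_roller in the frame of switch_rail below 0 m and value of joint left_lever below -0.3 rad))), for 0.05 s.
3. the third black lever is tipped towards the red end (((y of red_roller in the frame of switch_rail above 0 m and value of joint left_lever above 0.3 rad) or (y of red_roller in the frame of switch_rail below 0 m and value of joint right_lever below -0.3 rad))), for 0.05 s.
4. the red lever is tipped outwards, in the same direction (((y of red_roller in the frame of switch_rail above 0 m and value of joint red_lever above 0.3 rad) or (y of red_roller in the frame of switch_rail below 0 m and value of joint red_lever below -0.3 rad))), for 0.05 s.
At the end, for the whole second after the job is handed in: The red lever is held tipped outwards, 0.3 to 1.05 rad from upright, by the fingers on its roller (more than 0.2 N), and the three black levers are back upright within 0.1 rad (((y of red_roller in the frame of switch_rail above 0 m and value of joint red_lever between 0.3 and 1.05 rad) or (y of red_roller in the frame of switch_rail below 0 m and value of joint red_lever between -1.05 and -0.3 rad)) and contact force between the fingers and red_roller above 0.2 N and value of joint end_lever between -0.1 and 0.1 rad and value of joint left_lever between -0.1 and 0.1 rad and value of joint right_lever between -0.1 and 0.1 rad); the arm keeps its last pose, push and grip.
It fails at once if a lever is forced beyond 1.05 rad (value of joint any of end_lever, left_lever, right_lever, red_lever above 1.05 rad or value of joint any of end_lever, left_lever, right_lever, red_lever below -1.05 rad).
It fails at once if a lever is tipped away from the red end by more than 0.3 rad ((y of red_roller in the frame of switch_rail above 0 m and value of joint any of end_lever, left_lever, right_lever, red_lever below -0.3 rad) or (y of red_roller in the frame of switch_rail below 0 m and value of joint any of end_lever, left_lever, right_lever, red_lever above 0.3 rad)).
It fails at once if a thing lying by the rail is moved more than 15 mm or lifted (distance of any of screwdriver, tap_bolt, tape_roll from where it was at the start of the episode above 0.015 m).
It also fails if it takes over 38 s, if anything falls off the work surface, if the arm or the gripper's body presses on something with over 40 N, if the wrist force passes 120 N, or if a joint passes its speed limit or range.

## Working session

There is one attempt and no reset: what is moved stays moved. The work goes in short steps, Python scripts to look and compute and a tool call to move; the robot and the scene stay as the last step left them, time stands still between calls to the robot, and variables do not carry over. Pictures are saved under pics/ and viewed, at most 10 in all, crops included, and the job is handed in when it is done.

Besides the shell and the picture viewer there is one more tool, called after "Request:" as name([rows], argument=value, ...), one row to a line, values as JSON. move_arm: Moves the arm, as the interface text tells. Its arguments: {"type":"object","properties":{"motion":{"type":"array","items":{"type":"array","items":{"type":"number"}}},"grip_force":{"type":"number"}},"required":["motion"]}

```bash
mkdir -p pics
cat > h.py <<'E'
import numpy as np,cv2
from rig import sensors,grab_frame,camera_params,order
def world(name,pts,z=None,dep=None):
    "pixels -> world: on plane height z, or with depth (mm along axis)"
    p=camera_params(name);K=np.array(p["camera_matrix"]);T=np.array(p["world_from_camera"]);k=p["k1"]
    s=cv2.undistortPoints(np.array(pts,float).reshape(-1,1,2),K,np.array([k,0,0,0.])).reshape(-1,2)
    d=np.c_[s,np.ones(len(s))]@T[:3,:3].T;o=T[:3,3]
    t=(z-o[2])/d[:,2] if dep is None else np.array(dep,float)
    return o+d*t[:,None]
E
python3 - <<'E'
from h import *
for n in("top","side"):
    im,d=grab_frame(n);np.savez(f"pics/{n}.npz",im=im,d=d)
    cv2.imwrite(f"pics/{n}0.png",im[:,:,::-1])
    print(n,camera_params(n))
print(sensors.sense())
E
```

```text
top {'camera_matrix': array([[523.57475237,   0.        , 288.30479023],
       [  0.        , 523.57475237, 216.7987591 ],
       [  0.        ,   0.        ,   1.        ]]), 'k1': -0.18673214424683138, 'world_from_camera': array([[-1.37695319e-01, -9.69607626e-01,  2.02240082e-01,
         3.97155547e+02],
       [-9.90466461e-01,  1.33963829e-01, -3.20917834e-02,
         2.08548048e+01],
       [ 4.02358214e-03, -2.04730906e-01, -9.78810026e-01,
         9.68669208e+02],
       [ 0.00000000e+00,  0.00000000e+00,  0.00000000e+00,
         1.00000000e+00]])}
side {'camera_matrix': array([[436.00188371,   0.        , 283.26521975],
       [  0.        , 436.00188371, 206.27930702],
       [  0.        ,   0.        ,   1.        ]]), 'k1': -0.10775610666550997, 'world_from_camera': array([[ 9.87080988e-01, -1.03808890e-01,  1.22044406e-01,
         4.35907706e+02],
       [-1.59032181e-01, -5.42124382e-01,  8.25112065e-01,
        -6.76888318e+02],
       [-1.94907193e-02, -8.33861421e-01, -5.51629625e-01,
         5.80118965e+02],
       [ 0.00000000e+00,  0.00000000e+00,  0.00000000e+00,
         1.00000000e+00]])}
{'clock': 0.1, 'qpos': array([-1.35037014e+00,  3.53585746e-01,  1.63407223e+00, -1.45683580e-05,
        1.15522696e+00, -2.40948213e-03]), 'qvel': array([ 0.00120658, -0.00290581, -0.00203672,  0.00035122, -0.00093667,
        0.00013162]), 'joint_efforts': array([ 1.67157680e-06, -6.06355906e+01, -3.42820609e+01, -2.47331866e-05,
        3.95932206e-03, -5.28239298e-06]), 'eef_pos': array([ 138.01510538, -609.11519441,  230.62714933]), 'tcp_rot': array([-3.14030034e+00,  1.02070119e-05,  2.22841568e-01]), 'contact_force': array([-0.73520111,  0.21831564,  0.09187353]), 'wrist_torque': array([-0.00439948, -0.00252396,  0.0169382 ]), 'grasp_force': 0.0, 'opening': 1.0005910975683021}
```

View pics/top0.png

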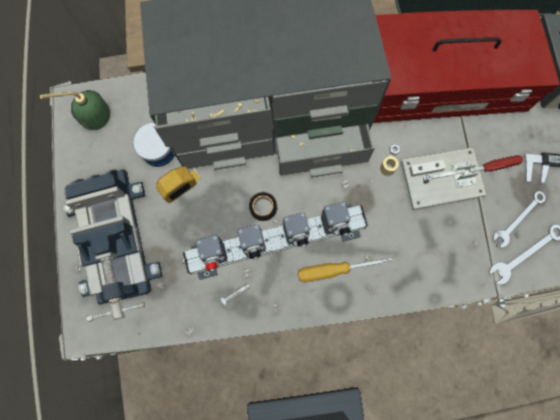

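View pics/side0.png

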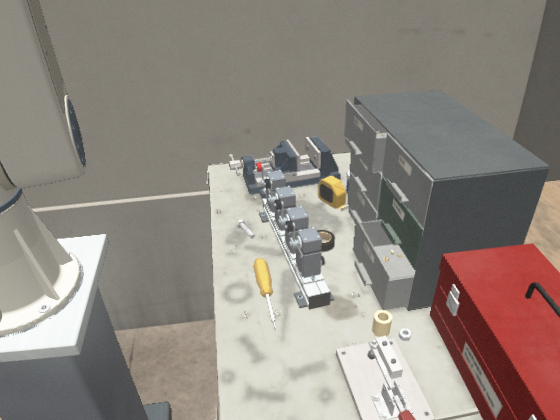

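Top view: the rail runs from about (187,262) to (365,218). The red roller is at about (211,265), so it is on the left (+y) end and the end black roller is near (347,232). The bolt (235,295) and screwdriver (340,270) lie in front, and the tape (263,206) behind. I'll zoom in next.

Run:
```python
from h import *
f=np.load("pics/top.npz");im=f["im"];d=f["d"]
c=cv2.resize(im[195:285,178:378],None,fx=4,fy=4,interpolation=cv2.INTER_CUBIC)
g=np.load("pics/side.npz");c2=cv2.resize(g["im"][150:320,235:345],None,fx=3,fy=3,interpolation=cv2.INTER_CUBIC)
cv2.imwrite("pics/top1.png",c[:,:,::-1]);cv2.imwrite("pics/side1.png",c2[:,:,::-1])
for n,F in(("top",f),("side",g)):
    h=cv2.cvtColor(F["im"],cv2.COLOR_RGB2HSV);m=((h[...,0]<8)|(h[...,0]>172))&(h[...,1]>150)&(h[...,2]>80)
    _,l,s,ce=cv2.connectedComponentsWithStats(m.astype(np.uint8))
    for i in range(1,len(s)):
        if 5<s[i,4]<400:
            dd=F["d"][l==i];print(n,s[i],ce[i],np.median(dd),world(n,[ce[i]],dep=[np.median(dd)]),world(n,[ce[i]],z=152))
```

```text
top [528  97   5   2   6] [529.83333333  97.33333333] 959.2788 [[ 751.33491864 -504.99873649   79.04410983]] [[ 722.28956974 -461.87482589  152.        ]]
top [478  99  16   2  20] [485.95  99.55] 953.6686 [[ 753.91083377 -410.54010587   82.21105417]] [[ 725.82425653 -376.57731144  152.        ]]
top [498  98   6   2   9] [500.33333333  98.66666667] 952.6611 [[ 752.24241172 -439.4939711    83.84494291]] [[ 724.89125678 -404.03484284  152.        ]]
top [505  98   5   2   6] [507.33333333  98.16666667] 955.8472 [[ 752.95506177 -455.60676162   81.26533852]] [[ 724.59440309 -417.62817175  152.        ]]
top [451 100  16   3  20] [458.45 101.35] 952.4396 [[ 755.88046496 -354.98920483   82.05230508]] [[ 727.57964973 -325.33781646  152.        ]]
top [469 100   7   2  12] [472.41666667 100.41666667] 953.6362 [[ 755.10462257 -383.24264896   81.59577288]] [[ 726.6953308  -351.17070566  152.        ]]
top [420 102  18   3  21] [429.33333333 103.47619048] 951.51056 [[ 757.91907688 -297.8591053    81.54955009]] [[ 729.26910526 -272.5484968   152.        ]]
top [441 102   5   2   9] [443.2222222
[... 2232 characters left out ...]
 265.54716981] 812.5635 [[504.33511861 124.57777287 157.25932759]] [[505.02982605 125.25007559 152.        ]]
side [257 163   4   6  20] [258.8 165.3] 898.3966 [[504.50424651 118.25290014 156.02250751]] [[505.15487703 125.79472575 152.        ]]
side [463 369   6   6  10] [466.3 371.7] 626.26196 [[ 756.26281719 -337.37083531   23.54181896]] [[ 682.32475635 -415.73157756  152.        ]]
side [470 373   4   7  15] [471.13333333 376.46666667] 608.8213 [[ 754.11555422 -352.10546678   32.64374164]] [[ 684.74237249 -422.91207916  152.        ]]
side [467 380  28  40 273] [480.99267399 403.45421245] 585.7924 [[ 754.18226914 -388.95616347   19.28524474]] [[ 678.86630783 -457.09194787  152.        ]]
```

View pics/top1.png

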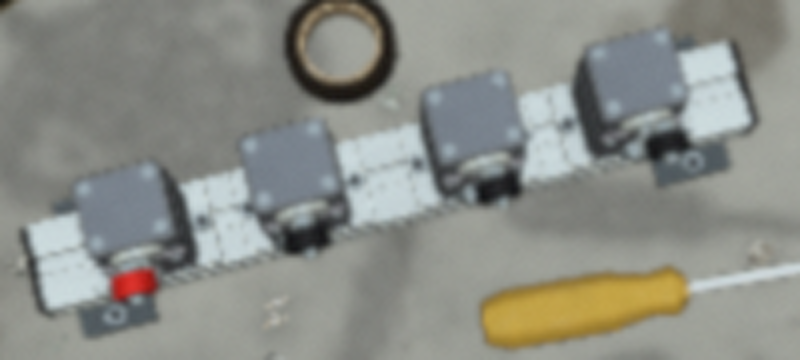

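View pics/side1.png

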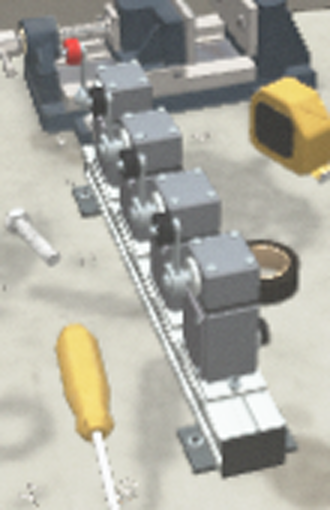

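The crops show red at crop (135,284), then black rollers at (305,236), (498,188) and (667,144). All stand in front of the switches. Next I'll fit the row line.

Run:
```python
from h import *
f=np.load("pics/top.npz");im=f["im"].astype(int);d=f["d"]
P=[]
for cx,cy in((344.7,231),(302.5,242),(254.3,254),(211.3,265.8)):
    ys,xs=np.mgrid[int(cy)-7:int(cy)+8,int(cx)-9:int(cx)+10]
    p=np.c_[xs.ravel(),ys.ravel()];w=world("top",p,dep=d[ys,xs].ravel());v=im[ys,xs].reshape(-1,3)
    ok=(v.max(1)<60)&(w[:,2]>146)&(w[:,2]<165) if cx>220 else (v[:,0]>110)&(v[:,1]<70)
    q=p[ok];r=(q.min(0)+q.max(0))/2
    P.append(world("top",[q.mean(0)],z=154)[0]);print(ok.sum(),q.mean(0),r,w[ok].mean(0),w[ok].min(0),w[ok].max(0),P[-1])
P=np.array(P);c=P[:,:2].mean(0);u=np.linalg.svd(P[:,:2]-c)[2][0];u*=np.sign(u[1]);n=np.array([u[1],-u[0]])
print("u",u,"yaw",np.arctan2(-u[0],u[1]),"s",(P[:,:2]-c)@u,"off",(P[:,:2]-c)@n,np.diff((P[:,:2]-c)@u),c)
# rail top edge/ switch boxes relative to the row line
w=world("top",np.argwhere(d>0)[:,::-1],dep=d[d>0]);s=(w[:,:2]-c)@u;o=(w[:,:2]-c)@n
for lo,hi in((100,140),(30,42)):
    m=(w[:,2]>lo)&(w[:,2]<hi)&(abs(s)<190)&(abs(o)<75)
    print(lo,"s",np.percentile(s[m],[1,99]),"o",np.percentile(o[m],[1,50,99]))
```

```text
45 [344.15555556 230.62222222] [344.5 231. ] [530.6039742  -89.98514733 157.5462437 ] [526.72488737 -97.84730515 149.96307775] [534.16325305 -83.47364302 161.81978309] [531.19019479 -90.47456341 154.        ]
52 [302.07692308 241.57692308] [302.  241.5] [522.49270884 -21.67468607 157.41139976] [518.19091299 -29.46832147 152.83639093] [527.71989511 -13.8559198  161.82885772] [523.0192932  -21.85360794 154.        ]
55 [254.14545455 254.14545455] [254.  253.5] [513.16569811  55.35344463 156.59085658] [508.85623131  47.29451467 148.74139897] [519.06985214  64.3144006  160.36961564] [513.53551173  55.463642   154.        ]
57 [210.92982456 265.66666667] [211. 266.] [504.19929271 124.66313881 156.89938536] [499.75391526 116.80908324 149.10268043] [508.36443974 132.97391123 161.58411692] [504.58134468 125.03689412 154.        ]
u [-0.12245428  0.99247416] yaw 0.1227623938467515 s [-108.31369869  -39.20861199   38.68808998  108.8342207 ] off [-0.15604115  0.13747958  0.19289939 -0.17433781] [69.1050867  77.89670197 70.14613073] [518.0815861   17.04309119]
100 s [-126.68505811  126.64179616] o [ 4.99467465 32.54893133 52.3693649 ]
30 s [-169.62201431  164.95091182] o [15.30591799 32.98466228 55.44626875]
```

Run:
```python
from h import *
c=np.array([518.08,17.04]);u=np.array([-.12245,.99247]);n=np.array([u[1],-u[0]])
for k in("top","side"):
    d=np.load(f"pics/{k}.npz")["d"];w=world(k,np.argwhere(d>0)[:,::-1],dep=d[d>0]);s=(w[:,:2]-c)@u;o=(w[:,:2]-c)@n
    for lo,hi in((145,200),(200,300),(300,600)):
        m=(w[:,2]>lo)&(w[:,2]<hi)&(s>-220)&(s<200)&(o>-200)&(o<300)
        print(k,lo,m.sum(),np.percentile(o[m],[0,1,5]) if m.any() else "")
    m=(w[:,2]>145)&(s>150)&(s<260)&(abs(o)<100);print(m.sum())
```

```text
top 145 3431 [-7.338687   -4.21957444 -0.26185114]
top 200 18674 [170.47575932 177.94840001 186.06267491]
top 300 0 
0
side 145 2186 [-8.04030829 -5.21170957 -2.53687419]
side 200 8288 [170.11013172 175.38332364 183.14794848]
side 300 0 
0
```

Careful with the scale: shifts go in shares of 600 mm and turns go in shares of pi rad. That gives: 0.4935 m is 0.8225, -0.373 m is -0.6217, 0.1 rad is 0.0318.

Request:
move_arm([
  [0, 0, 0.0318, 0.8225, -0.6217, 0, 0],
  [0, 0, 0.0318, 0.8225, -0.6217, 0, 0],
  [0, 0, 0.0318, 0.8225, -0.6217, 0, 0],
  [0, 0, 0.0318, 0.8225, -0.6217, 0, 0],
  [0, 0, 0.0318, 0.8225, -0.6217, 0, 0],
  [0, 0, 0.0318, 0.8225, -0.6217, 0, 0],
  [0, 0, 0.0318, 0.8225, -0.6217, 0, 0],
  [0, 0, 0.0318, 0.8225, -0.6217, 0, 0],
], grip_force=40)

```text
clock: 1.1
eef_pos: [461.5, -225.6, 231.2]
tcp_rot: [3.141, -0.0, 0.123]
contact_force: [1.0, -0.3, 0.4]
opening: -0.0
grasp_force: 0.0
```

Converted, 0.08 m is 0.1333, -0.073 m is -0.1217.

Request:
move_arm([
  [0, 0, 0, 0.1, -0.0917, 0, 0],
  [0, 0, 0, 0.1333, -0.1217, 0, 0],
  [0, 0, 0, 0.1333, -0.1217, 0, 0],
  [0, 0, 0, 0.1333, -0.1217, 0, 0],
])

```text
clock: 1.6
eef_pos: [530.4, -145.1, 230.9]
tcp_rot: [-3.141, 0.001, 0.124]
contact_force: [-0.6, -0.8, -0.3]
opening: -0.002
grasp_force: 0.0
```

Run:
```python
from h import *
im,d=grab_frame("side");st=sensors.sense()
c=np.array([518.08,17.04]);u=np.array([-.12245,.99247]);n=np.array([u[1],-u[0]])
p=st["eef_pos"];print(p,st["tcp_rot"],"s",(p[:2]-c)@u,"o",(p[:2]-c)@n)
cv2.imwrite("pics/side2.png",cv2.resize(im[20:320,180:460],None,fx=2,fy=2)[:,:,::-1])
```

```text
[ 530.16408971 -145.64421785  230.96755762] [-3.14154592e+00  1.01617408e-03  1.22478416e-01] s -162.93890247692238 o -7.927585966018881
```

View pics/side2.png

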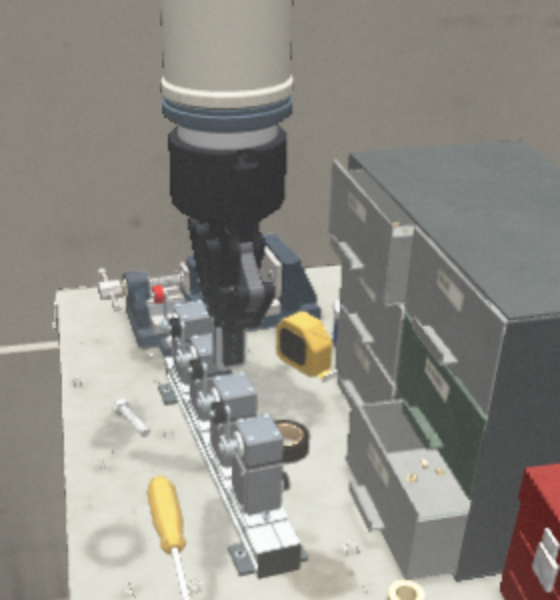

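Side view: the shut fingertips hang at about (296,200) in full-frame pixels, clear of everything and beyond the end roller. I'll lower onto the row line, about 10 mm below the roller tops.

Converted, 0.0825 m is 0.1375, 0.08 m is 0.1333.

Request:
move_arm([
  [0, 0, 0, 0.0133, 0, 0.0667, 0],
  [0, 0, 0, 0.0133, 0, 0.1333, 0],
  [0, 0, 0, 0.0133, 0, 0.1375, 0],
  [0, 0, 0, 0.0133, 0, 0.1375, 0],
  [0, 0, 0, 0.0133, 0, 0.1375, 0],
])

```text
clock: 2.28
eef_pos: [539.8, -144.8, 150.6]
tcp_rot: [3.141, -0.003, 0.122]
contact_force: [0.7, -0.4, 0.4]
opening: 0.0
grasp_force: 0.0
```

Converted, -0.065 m is -0.1083, -0.058 m is -0.0967.

Request:
move_arm([
  [0, 0, 0, -0.0017, 0, 0.0025, 0],
  [0, 0, 0, -0.0017, -0.02, 0.0025, 0],
  [0, 0, 0, -0.0017, -0.04, 0.0025, 0],
  [0, 0, 0, -0.0017, -0.06, 0.0025, 0],
  [0, 0, 0, -0.0017, -0.08, 0.0025, 0],
  [0, 0, 0, -0.0017, -0.0967, 0.0025, 0],
  [0, 0, 0, -0.0017, -0.1083, 0.0025, 0],
  [0, 0, 0, -0.0017, -0.1083, 0.0025, 0],
])

```text
clock: 3.28
eef_pos: [530.0, -79.4, 147.4]
tcp_rot: [3.141, -0.0, 0.123]
contact_force: [-0.3, -0.7, 1.9]
opening: -0.001
grasp_force: 1.1
```

Run:
```python
from h import *
im,d=grab_frame("side");st=sensors.sense()
c=np.array([518.08,17.04]);u=np.array([-.12245,.99247]);n=np.array([u[1],-u[0]])
p=st["eef_pos"];print(p,st["contact_force"],"s",(p[:2]-c)@u,"o",(p[:2]-c)@n)
cv2.imwrite("pics/side3.png",cv2.resize(im[130:330,200:400],None,fx=3,fy=3,interpolation=cv2.INTER_CUBIC)[:,:,::-1])
```

```text
[530.05760369 -79.67105843 147.36919529] [-0.32194519 -1.58797233  1.73957079] s -97.44948172946567 o 0.0451432280395867
```

View pics/side3.png

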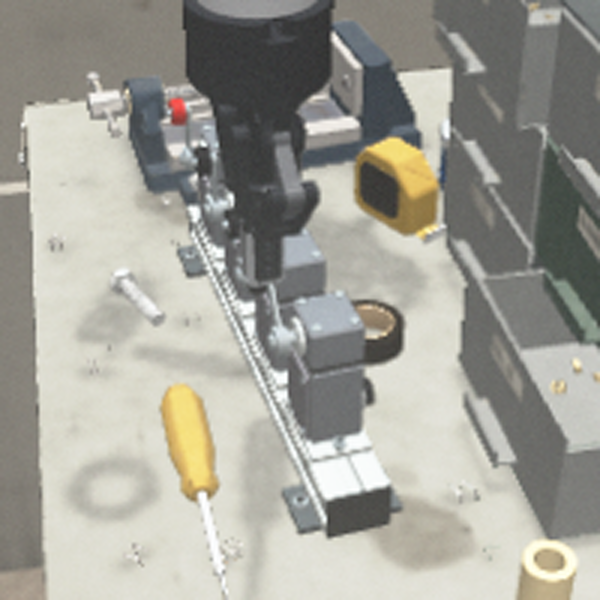

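The end lever is tipped under the fingertips (contact at about (265,285) in the crop), with about 2.4 N on the tool. I'll carry on, raised 1 mm.

Converted, -0.07 m is -0.1167, -0.06 m is -0.1.

Request:
move_arm([
  [0, 0, 0, 0, -0.0167, -0.0017, 0],
  [0, 0, 0, 0, -0.0333, -0.0017, 0],
  [0, 0, 0, 0, -0.05, -0.0017, 0],
  [0, 0, 0, 0, -0.0667, -0.0017, 0],
  [0, 0, 0, 0, -0.0833, -0.0017, 0],
  [0, 0, 0, 0, -0.1, -0.0017, 0],
  [0, 0, 0, 0, -0.1167, -0.0017, 0],
  [0, 0, 0, 0, -0.1167, -0.0017, 0],
])

```text
clock: 4.32
eef_pos: [521.4, -9.6, 148.4]
tcp_rot: [-3.142, -0.0, 0.124]
contact_force: [-0.3, -2.1, 1.9]
opening: -0.001
grasp_force: 1.1
```

Converted, -0.078 m is -0.13, -0.07 m is -0.1167.

Request:
move_arm([
  [0, 0, 0, 0, -0.0167, 0, 0],
  [0, 0, 0, 0, -0.0333, 0, 0],
  [0, 0, 0, 0, -0.05, 0, 0],
  [0, 0, 0, 0, -0.0667, 0, 0],
  [0, 0, 0, 0, -0.0833, 0, 0],
  [0, 0, 0, 0, -0.1, 0, 0],
  [0, 0, 0, 0, -0.1167, 0, 0],
  [0, 0, 0, 0, -0.13, 0, 0],
])

```text
clock: 5.32
eef_pos: [511.8, 67.7, 148.4]
tcp_rot: [3.141, -0.0, 0.123]
contact_force: [-0.4, -1.7, 2.1]
opening: -0.0
grasp_force: 1.1
```

Converted, -0.07 m is -0.1167, -0.06 m is -0.1.

Request:
move_arm([
  [0, 0, 0, 0, -0.0167, 0, 0],
  [0, 0, 0, 0, -0.0333, 0, 0],
  [0, 0, 0, 0, -0.05, 0, 0],
  [0, 0, 0, 0, -0.0667, 0, 0],
  [0, 0, 0, 0, -0.0833, 0, 0],
  [0, 0, 0, 0, -0.1, 0, 0],
  [0, 0, 0, 0, -0.1167, 0, 0],
  [0, 0, 0, 0, -0.1167, 0, 0],
])

```text
clock: 6.32
eef_pos: [503.2, 137.3, 148.4]
tcp_rot: [-3.142, -0.0, 0.124]
contact_force: [-0.7, -1.5, 1.5]
opening: 0.002
grasp_force: 1.1
```

Run:
```python
from h import *
im,d=grab_frame("side");t,_=grab_frame("top");st=sensors.sense()
c=np.array([518.08,17.04]);u=np.array([-.12245,.99247]);n=np.array([u[1],-u[0]])
p=st["eef_pos"];print(p,st["contact_force"],st["clock"],"s",(p[:2]-c)@u,"o",(p[:2]-c)@n)
a=cv2.resize(im[150:300,220:340],None,fx=4,fy=4,interpolation=cv2.INTER_CUBIC)
cv2.imwrite("pics/side4.png",a[:,:,::-1])
cv2.imwrite("pics/top4.png",cv2.resize(t[195:285,178:378],None,fx=4,fy=4)[:,:,::-1])
```

```text
[503.24193716 136.6086821  148.32628178] [ 0.49979161 -0.89131297  1.89154746] 6.425 s 120.48525072007813 o -0.08514710206519105
```

View pics/side4.png

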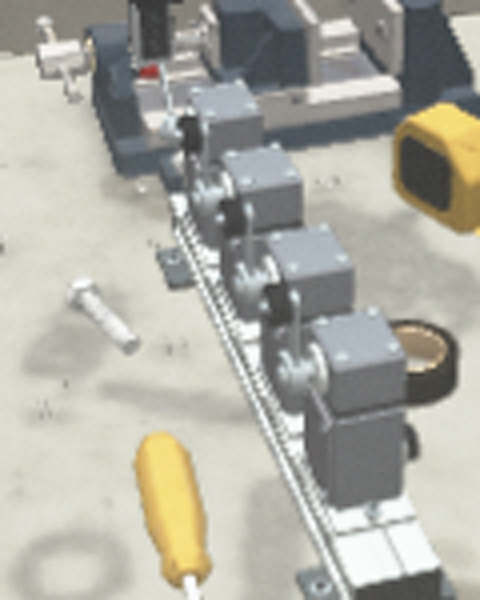

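View pics/top4.png

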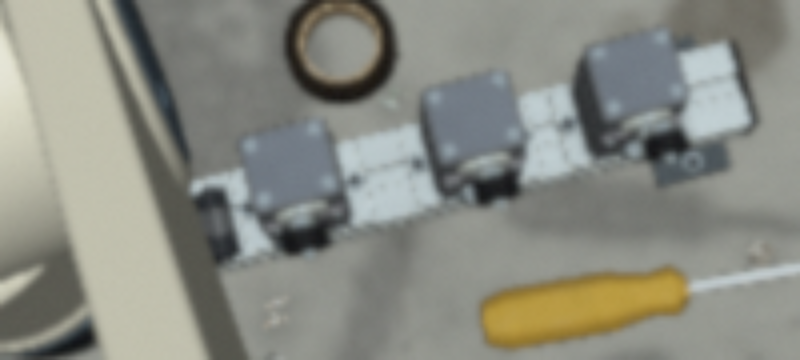

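The side crop shows the red roller at (150,70), tipped under the fingertips. In both views the three black levers are upright again and nothing loose has moved. The tool force is steady at about 2 N, so I'm handing in.

```bash
python3 -c "
from rig import order;print(order.sign_off())"
```

```text
the job is handed in; nothing more can be done
None
```

I ran the fingertips along the whole row from the end away from the red roller and handed the job in with the red lever held tipped at about 2 N; the last pictures showed the three black levers upright and the loose things unmoved, but sign-off returned no verdict.

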